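# Put the teaspoon away in the sloping cutlery caddy

### The job

Open the wooden cutlery caddy fully by sliding its flat lid up the slope (the lid has no handle: press on its face and drag it). Lay the teaspoon in the tray below without dropping it from a height, let go, then slide the lid all the way shut over it. Leave the other things on the worktop and on the caddy's shelf where they stand.

Things in the scene. Friction and masses are not known exactly. Their poses are not given: they have to be found in the camera images.
- lid (a joint): the caddy's sliding lid: metres it has slid up the slope; 0 = fully shut, 0.110 = fully open against its stop. It needs up to 2 N along the slope to move (pressing steadily on its face with some 8 to 20 N gives the grip) and stays where it is left; it cannot lift or sink.
- lid_press (a point): point on the lid's top face, on its centre line, 25 mm from its lower edge; travels with the lid. x points up the slope (opening), y across, z square out of the face, which slopes at 30 degrees, low end toward the robot. The lid: plain pale board, 127 along x, 168 along y, 8 thick (mm), flush (0.5 mm lower) with the darker 15 mm rails beside it and the 14 mm low end wall.
- tray_mid (a point): centre of the tray's floor, fixed in the caddy; axes as lid_press. The floor also slopes at 30 degrees, 122 mm along x, 170 mm along y, and lies 38 mm below the top of the rails and low wall. With the lid fully open the mouth runs from 62 mm below this point to 48 mm above it along x, over the full 170 mm of y. The open lid rests over the solid upper half of the slope.
- spoon_mid (a point): centre of the teaspoon (half-way along, 5.5 mm above the worktop). Metal teaspoon, 130 mm along its x axis, up to 27 mm wide, 11 mm high, about 20 g; it lies flat and loose. It fits the open tray only across the slope (along tray_mid's y, either way round); when released it may slip down to the low wall.
- caddy: fixed dark wooden wedge, 216 mm along x (away from the robot), 200 mm along y; origin under its centre. Top slopes from 55 mm high at the front to 180 at the back. Over the back a shelf with two jars: front edge 48 mm behind the origin, underside 246 mm, top 258 mm, wire rail to 275 mm above the worktop; a gripper must lean back toward the robot to follow the lid up.
- jar_a: bystander: spice jar, 45 mm across, 106 mm high, on the caddy's shelf; origin under its base
- jar_b: bystander: spice jar, 47 mm across, 98 mm high, on the caddy's shelf; origin under its base
- egg_timer: bystander: domed egg timer, 62 mm across, 59 mm high; origin under its base
- lemon: bystander: lemon, 83 x 58 x 58 mm; origin under it
- apple: bystander: apple, 75 mm across, 72 mm high; origin under it
- tin: bystander: food tin, 75 mm across, 110 mm high; origin under its base
- mug: bystander: mug with handle, 92 x 127 x 95 mm; origin under its base

How it is judged:
By the outcome, as a careful person would: the job done as asked, in the order asked, and still so for the second after the job is handed in, with the robot touching nothing.
It also fails if it takes over 54 s, if anything falls off the work surface, if the arm or the gripper's body presses on something with over 40 N, if the wrist force passes 120 N, or if a joint passes its speed limit or range.

### The arm

A 6-joint arm with a two-finger parallel gripper is mounted at the origin on a cart in front of the work surface, level with it; the furniture and walls round the work are solid. World frame = base frame: x ahead of the robot, y to its left, z up, the work surface at z = 0. Lengths are in mm, angles in rad, forces in N, time in s.
With the tool pointing down it reaches from about 350 to 800 mm from the base axis. Payload 7.3 kg.
Tool frame: the origin (TCP) lies midway between the tips of the shut fingers; the grasp point (between the pads) lies 19 mm behind it; z points along the fingers, y is the line along which they close (so a half turn about z gives the same grasp; the last joint's range is limited). The gripper opens to 85 mm and grips with 20 to 120 N. Pads are 22 mm wide; open, the fingers measure 114 mm over their backs; the gripper's body (76 mm by 85 mm) begins 54 mm behind the grasp point. The pads swing forward as they close: fully open they stand 13 mm farther back than shut.
Start: joints at [1.182, 0.342, 1.524, -0, 1.275, -0.146], TCP at [126.205, 509.624, 231.322] pointing down, gripper open.
Joint ranges: [-2.53, 2.53], [-0.77, 2.02], [0.04, 2.7], [-1, 4.14], [0.28, 2.66], [-3.11, 3.11]. Speed limits (rad/s): [2.57, 2.57, 3.14, 3.14, 3.14, 3.14].

### API

Orientations are given as a unit quaternion [x, y, z, w].
In Python, from workcell import arm, claw, status, imaging, search_frame, tip_of gives the robot as it stands. Calls block until the motion is done:
- arm.move_pose(position, orientation): joint-space move of the TCP to a pose.
- arm.servo_line(position, feed=150, orientation=None, max_force=None): straight line of the TCP; orientation=None keeps the orientation; feed is the mean speed in mm/s. With max_force (N) it stops when the force on the tool has changed by that much, and returns True; else False.
- arm.goto_joints(angles): joint-space move.
- claw.open_gripper() and claw.gripper_close(): open the fingers fully, or close them until they stop; the grip force is fixed at half the most.
- arm.pause(seconds).
- arm.inverse_kinematics(position, orientation): joint angles nearest the present ones, or None.
- status.get_obs(): the state.
- imaging.snapshot(name): name is "scene" or "top" or "wrist"; returns a dict with "frame" (480x640x3 uint8, blue, green, red), "intrinsics" (3x3 intrinsics, pixels), "pose" (4x4, takes a point from camera to world coordinates); the wrist camera has in their place "tool_from_camera" (4x4, takes a point from camera to tool coordinates, whose origin is the TCP and whose axes are the flange's). Camera axes: x right, y down, z forward; pixel columns grow to the right and rows downward; lengths in mm; the calibration is good to about 2 mm. A picture is of the moment at which its call begins: read the wrist's pose just before it. There is no depth.
A pose or a line that the arm cannot do raises arm.IKError and nothing moves.
- arm.close_job(): hands the job in; it is judged then, once.
Trained networks look in the newest picture that a camera, given by its name, has taken for a name from the list of things; names that differ only in an ending like _2 or _b are one class to them, and where a whole thing is asked for, a point or a joint stands for the part that bears it (a point fixed in the world has none). Each returns a list of dicts, best first, with "score" (0 to 1); they miss things now and then, are a little off and sometimes report something else, mostly with a low value. They report only what shows in the picture. A call takes as long as a camera call.
- search_frame(camera, label): "rect" ([left, top, right, bottom] in pixels, round what is visible of it).
- tip_of(camera, label): "centre" ([column, row] in pixels: a listed point, or the origin of a listed thing).
The state is a dict: "time_s": time; "joint_pos": joint angles; "qvel": joint speeds; "joint_torque": joint torques, N m; "eef_pos": TCP position; "tcp_rot": TCP orientation; "ft_force": force on the tool from outside, world axes, zero at the start; "ft_torque": the same for the moment, N m; "finger_gap": finger opening in mm; "grip_force": force on a finger pad.
Only numpy, scipy, OpenCV 4.12 (cv2) and the standard library are available. Lean on these libraries where they do the work, as an engineer would, in place of code of your own. Each camera call takes 0.05 s, during which the arm holds its last target. There are 200 camera calls.

## Working session

There is one attempt and no reset: what is moved stays moved. The work goes in short steps, each a Python script; the robot and the scene stay as the last script left them, time stands still between calls to the robot, and variables do not carry over. Pictures are saved under pics/ and viewed, at most 12 in all, crops included, and the job is handed in when it is done.

```bash
ls; mkdir -p pics
python3 - <<'E'
from workcell import arm, claw, status, imaging, search_frame, tip_of
import cv2, numpy as np
for c in ("scene","top"):
    s=imaging.snapshot(c); cv2.imwrite(f"pics/{c}0.png",s["frame"])
    print(c,s["intrinsics"].tolist(),np.round(s["pose"],3).tolist())
    for l in ("lid_press","tray_mid","spoon_mid","caddy","jar_a","egg_timer","lemon","apple","tin","mug"):
        r=tip_of(c,l); print(l,[(np.round(q["centre"],1).tolist(),round(q["score"],2)) for q in r[:3]])
    for l in ("lid","spoon_mid","caddy"):
        r=search_frame(c,l); print(l,[(np.round(q["rect"]).tolist(),round(q["score"],2)) for q in r[:2]])
print(status.get_obs())
E
```

```text
pics
scene [[456.7910173939172, 0.0, 311.97188774460284], [0.0, 456.7910173939172, 239.51924567440975], [0.0, 0.0, 1.0]] [[0.839, -0.39, 0.379, 125.554], [-0.544, -0.599, 0.588, -463.615], [-0.003, -0.699, -0.715, 924.282], [0.0, 0.0, 0.0, 1.0]]
lid_press [([316.2, 259.8], 0.76)]
tray_mid [([329.2, 251.1], 0.8)]
spoon_mid [([353.2, 392.1], 0.93)]
caddy [([334.7, 263.0], 0.78), ([372.2, 181.7], 0.68), ([342.8, 167.8], 0.26)]
jar_a [([373.4, 182.2], 0.84), ([341.5, 164.9], 0.72)]
egg_timer [([283.3, 342.0], 0.96)]
lemon [([235.2, 300.6], 0.71)]
apple [([223.2, 267.9], 0.92)]
tin [([254.2, 228.1], 0.68)]
mug [([209.5, 243.0], 0.88)]
lid [([286.0, 215.0, 368.0, 286.0], 0.79), ([205.0, 250.0, 232.0, 275.0], 0.55)]
spoon_mid [([334.0, 368.0, 380.0, 418.0], 0.65)]
caddy [([283.0, 154.0, 400.0, 310.0], 0.74)]
top [[494.9391005807267, 0.0, 318.3643471879168], [0.0, 494.9391005807267, 235.8432849740512], [0.0, 0.0, 1.0]] [[0.01, -0.985, 0.174, 294.728], [-1.0, -0.01, -0.002, 154.756], [0.004, -0.174, -0.985, 1429.43], [0.0, 0.0, 0.0, 1.0]]
lid_press [([312.8, 227.8], 0.95)]
tray_mid [([307.9, 
[... 551 characters left out ...]
{'time_s': 1.4, 'joint_pos': array([ 1.18199101e+00,  3.42033130e-01,  1.52414716e+00, -5.47978307e-05,
        1.27538662e+00, -1.46025044e-01]), 'qvel': array([-0.00168517,  0.00013606,  0.00018507, -0.00056842, -0.00111851,
        0.00070918]), 'joint_torque': array([-1.29584578e-04, -4.33565068e+01, -2.46265680e+01, -1.71865358e-04,
        3.43882557e-04, -1.27506513e-05]), 'eef_pos': array([126.2179818 , 509.60048516, 231.28780955]), 'tcp_rot': array([1.21084311e-01, 9.92642226e-01, 5.48440513e-06, 2.86807703e-05]), 'ft_force': array([-0.51378189, -1.25320233, -0.0182166 ]), 'ft_torque': array([-0.0349102 , -0.00943122, -0.02642747]), 'grip_force': 0.0, 'finger_gap': 85.5808735266927}
```

View pics/scene0.png

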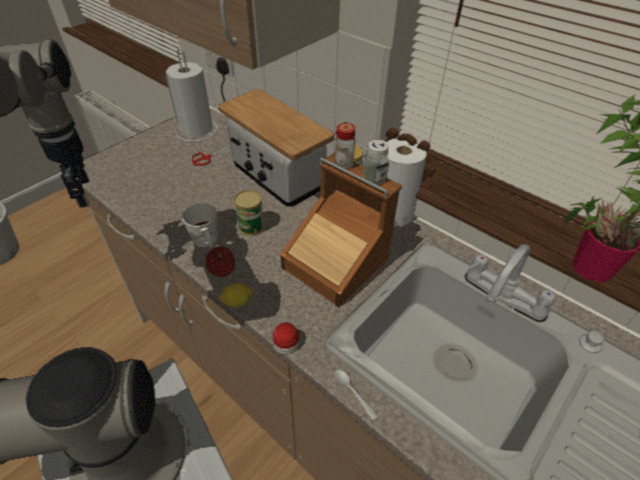

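View pics/top0.png

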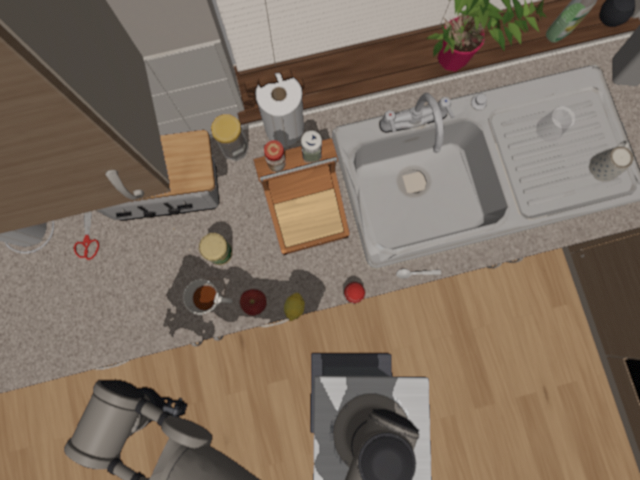

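The scene view shows the caddy at about (340,240), with its lid facing the robot and turned a little. The spoon is at (355,393), bowl at (342,378), in front of the sink. The egg timer (285,335), lemon, apple, mug and tin stand to the left. In the top view the caddy's front edge runs from about (278,252) to (348,236), and the spoon from (398,273) to (440,272).

```bash
cat > h.py <<'E'
from workcell import arm, claw, status, imaging, search_frame, tip_of
import cv2, numpy as np
from scipy.spatial.transform import Rotation as R
def cam(c):
    if c=="wrist":
        o=status.get_obs(); s=imaging.snapshot(c)
        T=np.eye(4); T[:3,:3]=R.from_quat(o["tcp_rot"]).as_matrix(); T[:3,3]=o["eef_pos"]
        return s["frame"],s["intrinsics"],T@s["tool_from_camera"]
    s=imaging.snapshot(c); return s["frame"],s["intrinsics"],s["pose"]
def ray(K,P,px):
    d=P[:3,:3]@np.linalg.solve(K,[px[0],px[1],1.]); return P[:3,3],d/np.linalg.norm(d)
def at_z(K,P,px,z):
    o,d=ray(K,P,px); return o+d*(z-o[2])/d[2]
def proj(K,P,X):
    c=np.linalg.inv(P)@np.r_[X,1]; u=K@c[:3]; return u[:2]/u[2]
def tri(*rays):
    A=sum(np.eye(3)-np.outer(d,d) for o,d in rays); b=sum((np.eye(3)-np.outer(d,d))@o for o,d in rays)
    X=np.linalg.solve(A,b); return X,[np.linalg.norm(np.cross(X-o,d)) for o,d in rays]
E
python3 - <<'E'
from h import *
np.set_printoptions(suppress=True,precision=1)
_,Ks,Ps=cam("scene");ft,Kt,Pt=cam("top")
for n,a,b in [("lidp",(316.2,259.8),(312.8,227.8)),("traymid",(329.2,251.1),(307.9,217.5)),("spoon",(353.2,392.1),(416.3,271.7))]:
    print(n,*tri(ray(Ks,Ps,a),ray(Kt,Pt,b)))
print("spoon z5.5",at_z(Ks,Ps,(353.2,392.1),5.5),at_z(Kt,Pt,(416.3,271.7),5.5))
print("spoon ends",[at_z(Kt,Pt,p,5)[:2] for p in((398,273),(440,272))],[at_z(Ks,Ps,p,5)[:2] for p in((337,371),(377,418))])
print("caddy",at_z(Ks,Ps,(334.7,263.0),0),at_z(Kt,Pt,(308.8,211.5),0))
print("front edge",[at_z(Kt,Pt,p,55)[:2] for p in((278,252),(348,236))])
for n,s,t in [("timer",(283.3,342),None),("lemon",(235.2,300.6),(293.1,305.5)),("apple",(223.2,267.9),None),("tin",(254.2,228.1),(218.9,252.6)),("mug",(209.5,243),(212,297))]:
    print(n,at_z(Ks,Ps,s,0)[:2], at_z(Kt,Pt,t,0)[:2] if t else "")
cv2.imwrite("pics/topcrop.png",cv2.resize(ft[140:300,240:460],None,fx=3.5,fy=3.5,interpolation=cv2.INTER_CUBIC))
E
```

```text
lidp [551.6 169.2  74.3] [np.float64(5.15079271915552), np.float64(5.150792719155632)]
traymid [589.1 180.2  71.3] [np.float64(2.96267207069594), np.float64(2.9626720706961227)]
spoon [ 443.4 -133.2   -1.7] [np.float64(1.3490099543271328), np.float64(1.3490099543270544)]
spoon z5.5 [ 439.6 -135.4    5.5] [ 443.9 -132.4    5.5]
spoon ends [array([439.6, -79.5]), array([ 443.8, -200.9])] [array([439.1, -76.5]), array([ 447.2, -206.4])]
caddy [618.7 189.    0. ] [619.8 180.4   0. ]
front edge [array([490.1, 264.2]), array([537.7,  67.9])]
timer [378.7  53.7] 
lemon [338.  222.1] [343.8 221.7]
apple [359.2 337.2] 
tin [500.2 427.3] [494.3 440.6]
mug [366.6 442.7] [365.7 454.6]
```

View pics/topcrop.png

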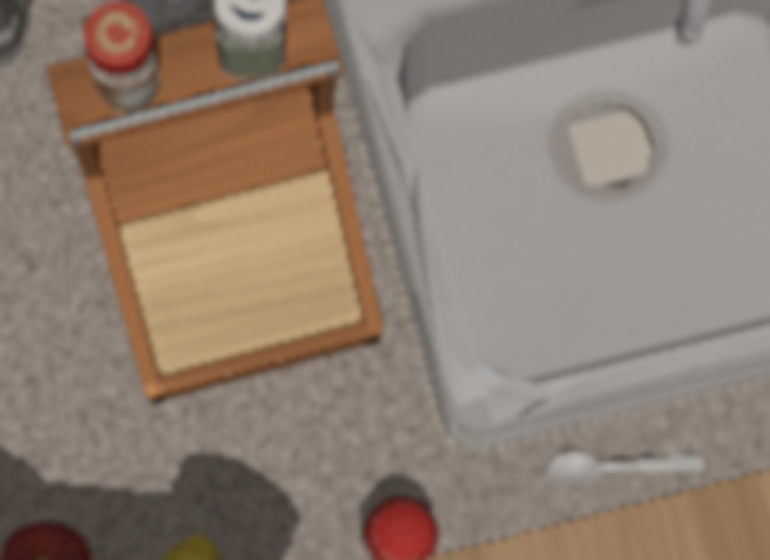

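The crop shows the lid corners at about (119,224), (327,171), (362,318) and (162,377) in crop pixels (3.5× scale, offset 240,140). The caddy is yawed about 13.6°, and the lid_press prediction from that matches the triangulated point. The spoon lies almost along world y. Next I'll take a close look at the lid.

```bash
cat >> h.py <<'E'
np.set_printoptions(suppress=True,precision=2)
def ori(yaw,lean,flip=1):
    "tool z forward-down by lean in the caddy's vertical plane, tool y in that plane"
    c,s=np.cos(yaw),np.sin(yaw); X=np.array([c,s,0]); Z=np.array([0,0,1.])
    z=np.sin(lean)*X-np.cos(lean)*Z; y=flip*(np.cos(lean)*X+np.sin(lean)*Z)
    return R.from_matrix(np.column_stack([np.cross(y,z),y,z])).as_quat()
D=np.deg2rad
E
python3 - <<'E'
from h import *
yaw=D(13.6); u=np.array([np.cos(yaw),np.sin(yaw),0]); nrm=-.5*u+np.array([0,0,.866]); sl=.866*u+np.array([0,0,.5])
p=np.array([549,170,74.5])
print(imaging.snapshot("wrist")["tool_from_camera"])
sp=np.array([442,-133,3.])
for f in (1,-1):
    print(f)
    for n,P,q in [("look",p+150*nrm,ori(yaw,D(30),f)),("press",p,ori(yaw,D(40),f)),("open",p+110*sl,ori(yaw,D(40),f)),("place",p+30*sl-20*nrm,ori(yaw,D(50),f)),("spoon",sp,ori(D(2),0,f)),("spoonup",sp+[0,0,150],ori(D(2),0,f))]:
        print(n,arm.inverse_kinematics(P,q))
E
```

```text
[[   0.     -0.95   -0.3    75.82]
 [   1.      0.      0.     -0.16]
 [  -0.     -0.3     0.95 -142.94]
 [   0.      0.      0.      1.  ]]
1
look [ 0.12  0.09  2.07  0.13  0.46 -0.22]
press None
open None
place [ 0.13  0.58  2.21  2.97  0.53 -3.07]
spoon [-0.46  0.56  1.95 -0.    0.63 -0.49]
spoonup [-0.46  0.31  1.81 -0.    1.02 -0.49]
-1
look [0.12 0.09 2.07 0.13 0.46 2.92]
press None
open None
place [0.13 0.58 2.21 2.97 0.53 0.07]
spoon [-0.46  0.56  1.95 -0.    0.63  2.65]
spoonup [-0.46  0.31  1.81 -0.    1.02  2.65]
```

Run:
```python
from h import *
yaw=D(13.6); u=np.array([np.cos(yaw),np.sin(yaw),0]); nrm=-.5*u+np.array([0,0,.866]); sl=.866*u+np.array([0,0,.5])
p=np.array([549,170,74.5])
for L in (0,10,15,20,25,30,50,55,60):
    for s in (0,55,110):
        for h in(0,60): print(L,s,h,arm.inverse_kinematics(p+s*sl+h*nrm,ori(yaw,D(L))))
print("place")
for L in (10,15,20,25,30,35,45,50,55):
    for h in(-24,0,60): print(L,h,arm.inverse_kinematics(p+30*sl+h*nrm,ori(yaw,D(L))))
```

```text
0 0 0 [ 0.17  0.6   1.58 -0.    0.97 -0.07]
0 0 60 [ 0.16  0.48  1.62 -0.    1.04 -0.07]
0 55 0 [ 0.17  0.64  1.41 -0.    1.1  -0.06]
0 55 60 [ 0.17  0.53  1.44 -0.    1.17 -0.07]
0 110 0 [ 0.18  0.69  1.22 -0.    1.23 -0.06]
0 110 60 [ 0.17  0.59  1.25 -0.    1.3  -0.06]
10 0 0 [ 0.16  0.52  1.74  0.02  0.7  -0.09]
10 0 60 [ 0.15  0.4   1.77  0.02  0.79 -0.1 ]
10 55 0 [ 0.17  0.56  1.58  0.02  0.83 -0.08]
10 55 60 [ 0.16  0.44  1.61  0.02  0.91 -0.08]
10 110 0 [ 0.17  0.6   1.41  0.01  0.96 -0.07]
10 110 60 [ 0.17  0.5   1.43  0.01  1.04 -0.08]
15 0 0 [ 0.16  0.49  1.82  0.04  0.57 -0.11]
15 0 60 [ 0.15  0.37  1.85  0.04  0.66 -0.11]
15 55 0 [ 0.16  0.52  1.66  0.03  0.7  -0.1 ]
15 55 60 [ 0.16  0.41  1.69  0.03  0.78 -0.1 ]
15 110 0 [ 0.17  0.56  1.49  0.02  0.82 -0.08]
15 110 60 [ 0.16  0.46  1.52  0.02  0.9  -0.08]
20 0 0 [ 0.15  0.47  1.9   0.07  0.42 -0.15]
20 0 60 [ 0.14  0.34  1.92  0.06  0.53 -0.14]
20 55 0 [ 0.16  0.5   1.74  0.05  0.55 -0.12]
20 55 60 [ 0.15  0.38  1.77  0.05  0.65 -0.12]
20 110 0 [ 0.17  0.53  1.58  0.04  0.68 -0.1 ]
20 110 60 [ 0.16  0.42  1.61  0.04  0.
[... 1403 characters left out ...]
  0.06  0.46 -0.13]
20 0 [ 0.16  0.48  1.82  0.06  0.5  -0.13]
20 60 [ 0.15  0.36  1.84  0.05  0.6  -0.13]
25 -24 [ 0.15  0.52  1.88  0.12  0.31 -0.19]
25 0 [ 0.15  0.47  1.89  0.11  0.35 -0.18]
25 60 [ 0.14  0.34  1.92  0.09  0.46 -0.16]
30 -24 None
30 0 None
30 60 [ 0.14  0.32  1.99  0.16  0.31 -0.24]
35 -24 None
35 0 None
35 60 None
45 -24 [ 0.13  0.55  2.15  2.93  0.35 -3.01]
45 0 [ 0.13  0.49  2.17  2.89  0.31 -2.98]
45 60 None
50 -24 [ 0.13  0.59  2.21  2.98  0.53 -3.07]
50 0 [ 0.12  0.53  2.23  2.96  0.49 -3.05]
50 60 [ 0.11  0.36  2.27  2.88  0.37 -2.97]
55 -24 [ 0.12  0.64  2.26  3.    0.72 -3.1 ]
55 0 [ 0.12  0.58  2.29  2.99  0.68 -3.09]
55 60 [ 0.11  0.4   2.33  2.94  0.56 -3.05]
```

Run:
```python
from h import *
yaw=D(13.6); u=np.array([np.cos(yaw),np.sin(yaw),0]); nrm=-.5*u+np.array([0,0,.866]); sl=.866*u+np.array([0,0,.5])
p=np.array([549,170,74.5])
t0=status.get_obs()["time_s"]
arm.move_pose(p+30*sl+110*nrm,ori(yaw,D(22)))
t1=status.get_obs()["time_s"]
claw.gripper_close()
t2=status.get_obs()["time_s"]; print(t0,t1,t2)
f,K,P=cam("wrist"); cv2.imwrite("pics/w1.png",f); np.savez("w1.npz",K=K,P=P)
for l in ("lid_press","tray_mid"): print(l,[(q["centre"],q["score"]) for q in tip_of("wrist",l)[:2]])
print(proj(K,P,p),K[0],P[:3,3],status.get_obs()["joint_pos"])
```

```text
1.55 3.4417 4.2083
lid_press [([299.0, 237.5], 0.61)]
tray_mid []
[298.38 235.79] [407.67   0.   321.48] [451.52 224.62 317.34] [ 0.14  0.25  1.88  0.06  0.64 -0.14]
```

View pics/w1.png

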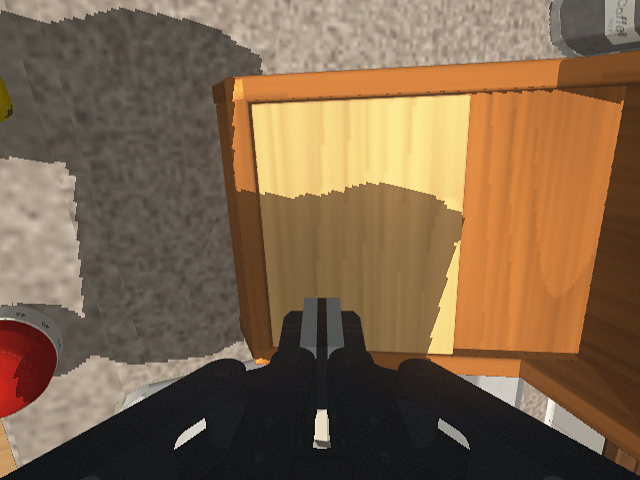

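The wrist view shows the lid corners at (250,103), (470,94) and (453,354), with the front top edge of the caddy near (235,78). The network's lid_press (299,237) falls within 2 px of my prediction. I'll fit the caddy pose and open the lid.

```bash
cat > fit.py <<'E'
from h import *
from scipy.optimize import least_squares
d=np.load("w1.npz"); K,P=d["K"],d["P"]
a=np.arctan2(125,216)
def pt(q,s,y,n=0):  # s from front top edge along slope, n out of rail plane
    c=np.array([-108+s*np.cos(a)-n*np.sin(a),y,55+s*np.sin(a)+n*np.cos(a)])
    return np.array([q[0],q[1],0])+R.from_euler("z",q[2]).apply(c)
s0=14
obs=[((250,103),(s0,84)),((470,94),(s0+127,84)),((453,354),(s0+127,-84)),((299,237.5),(s0+25,0))]
if __name__=="__main__":
    r=least_squares(lambda q:np.ravel([proj(K,P,pt(q,*m,-.5))-o for o,m in obs]),[619,188,D(13.6)])
    print(r.x[:2],np.rad2deg(r.x[2]),r.fun,"press",pt(r.x,s0+25,0,-.5)); np.save("q.npy",r.x)
E
python3 fit.py
```

```text
[620.88 189.86] 16.214425493750188 [ 0.01  0.8   0.27 -0.41 -0.49  0.13  0.09 -0.55] press [549.82 169.2   74.1 ]
```

```bash
cat > drag.py <<'E'
from fit import *
q=np.load("q.npy"); yaw=q[2]; u=np.array([np.cos(yaw),np.sin(yaw),0]); Z=np.array([0,0,1.])
nrm=-np.sin(a)*u+np.cos(a)*Z; sl=np.cos(a)*u+np.sin(a)*Z
def st():
    o=status.get_obs(); return o["eef_pos"],o["ft_force"],o["time_s"]
def press(s,lean,F=12):
    arm.move_pose(pt(q,s,0,25),ori(yaw,D(lean)))
    arm.servo_line(pt(q,s,0,6),feed=120)
    f0=st()[1]
    hit=arm.servo_line(pt(q,s,0,-8),feed=25,max_force=F)
    p,f,t=st(); e=p-pt(q,0,0); print("hit",hit,"n",e@nrm,"s",e@sl,"Fn",(f-f0)@nrm,"Fs",(f-f0)@sl,"t",t)
    return f0
E
python3 - <<'E'
from drag import *
f0=press(s0+25,20)
p,f,t=st(); np.savez("d.npz",f0=f0,p=p)
arm.servo_line(p+8*sl,feed=40,max_force=30)
p2,f,t=st(); print((p2-p)@sl,(p2-p)@nrm,(f-f0)@nrm,(f-f0)@sl,t)
E
```

```text
hit True n 1.3331103915567795 s 39.99071666279504 Fn 11.671761251857397 Fs 1.0455575103573596 t 5.475
8.655563752808565 0.1921798020151826 4.542375449118021 1.6910336679838802 5.85
```

```bash
cat >> drag.py <<'E'
def drag(f0,s_to,n,lean_to,F=13,seg=20,feed=60,gain=.08,fmax=35):
    p,_,_=st(); s=(p-pt(q,0,0))@sl; k=max(1,int(np.ceil(abs(s_to-s)/seg)))
    z=R.from_quat(status.get_obs()["tcp_rot"]).as_matrix()[:,2]; l0=np.rad2deg(np.arcsin(z@u))
    for i in range(1,k+1):
        si=s+(s_to-s)*i/k
        hit=arm.servo_line(pt(q,si,0,n),feed=feed,orientation=ori(yaw,D(l0+(lean_to-l0)*i/k)),max_force=fmax)
        p,f,t=st(); e=p-pt(q,0,0); Fn=(f-f0)@nrm
        print("cmd n %.2f s %.1f | n %.2f s %.1f Fn %.1f Fs %.1f t %.2f"%(n,si,e@nrm,e@sl,Fn,(f-f0)@sl,t),hit)
        if hit: break
        n-=np.clip(gain*(F-Fn),-1,1)
    return n
E
python3 - <<'E'
from drag import *
d=np.load("d.npz")
n=(st()[0]-pt(q,0,0))@nrm-.6
drag(d["f0"],s0+25+60,n,24)
f,K,P=cam("top"); cv2.imwrite("pics/t2.png",cv2.resize(f[140:300,240:400],None,fx=3.5,fy=3.5))
print([(x["centre"],x["score"]) for x in tip_of("top","lid_press")])
E
```

```text
cmd n 0.93 s 65.4 | n 1.28 s 66.1 Fn 8.1 Fs 1.0 t 6.29 False
cmd n 0.54 s 82.2 | n 1.08 s 83.2 Fn 9.9 Fs 0.5 t 6.72 False
cmd n 0.29 s 99.0 | n 0.94 s 100.1 Fn 9.5 Fs 0.9 t 7.16 False
[([307.5, 208.0], 0.67)]
```

View pics/t2.png

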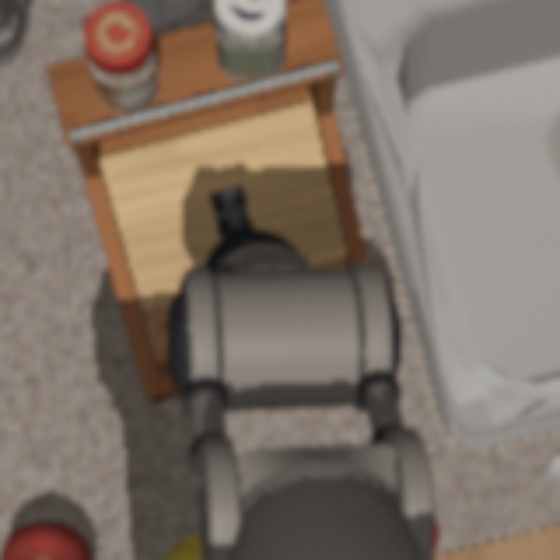

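The crop shows the pale lid has moved up under the shelf edge, with its upper edge near (210,125) in the crop. I'll continue to the stop.

Run:
```python
from drag import *
d=np.load("d.npz")
n=drag(d["f0"],s0+25+118,0.0,27,fmax=25)
p,_,_=st()
arm.servo_line(p+35*nrm-40*u,feed=150)
f,K,P=cam("wrist"); cv2.imwrite("pics/w2.png",f); np.savez("w2.npz",K=K,P=P)
for nm,m in [("low edge open +y",(s0+110,84,-.5)),("low -y",(s0+110,-84,-.5)),("wall in",(s0,85,0)),("press",(s0+135,0,-.5))]: print(nm,proj(K,P,pt(q,*m)))
for l in ("lid_press","tray_mid"): print(l,[(x["centre"],x["score"]) for x in tip_of("wrist",l)[:2]])
```

```text
cmd n 0.00 s 119.0 | n 0.78 s 120.4 Fn 10.7 Fs 1.3 t 7.74 False
cmd n -0.18 s 138.0 | n 0.69 s 139.5 Fn 11.8 Fs 0.2 t 8.21 False
cmd n -0.27 s 157.0 | n 0.54 s 156.7 Fn 13.0 Fs -2.2 t 8.68 False
low edge open +y [329.41  95.59]
low -y [327.7  402.26]
wall in [95.53 93.79]
press [376.8  267.91]
lid_press [([373.6, 267.8], 0.84)]
tray_mid [([252.4, 242.2], 0.72)]
```

View pics/w2.png

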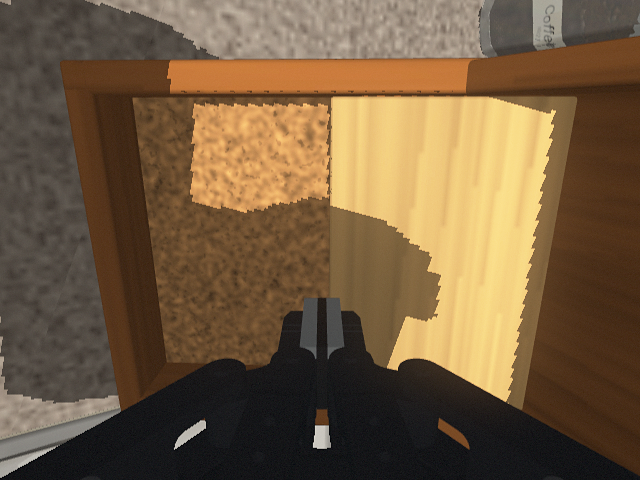

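The wrist view shows the tray exposed, with the lid's lower edge at column 330 against 329.4 predicted at 110 mm, so it's fully open. Next is the spoon.

Run:
```python
from drag import *
d=np.load("w2.npz"); print("tray",proj(d["K"],d["P"],pt(q,s0+62,0,-38)))
p,_,_=st(); arm.servo_line(p+np.array([-30,0,60.]),feed=250)
arm.move_pose([442,-133,110],ori(D(-2),0)); claw.open_gripper()
f,K,P=cam("wrist"); cv2.imwrite("pics/w3.png",f); np.savez("w3.npz",K=K,P=P)
c=tip_of("wrist","spoon_mid"); print([(x["centre"],x["score"],at_z(K,P,x["centre"],5.5)) for x in c[:2]],search_frame("wrist","spoon_mid")[:1],st()[2],status.get_obs()["joint_pos"])
```

```text
tray [252.45 243.67]
[([323.4, 248.9], 0.93, array([ 443.64, -139.22,    5.5 ]))] [{'rect': [293.4, 144.3, 340.2, 336.8], 'score': 0.67}] 12.0833 [-0.46  0.37  1.86 -0.    0.91 -0.42]
```

View pics/w3.png

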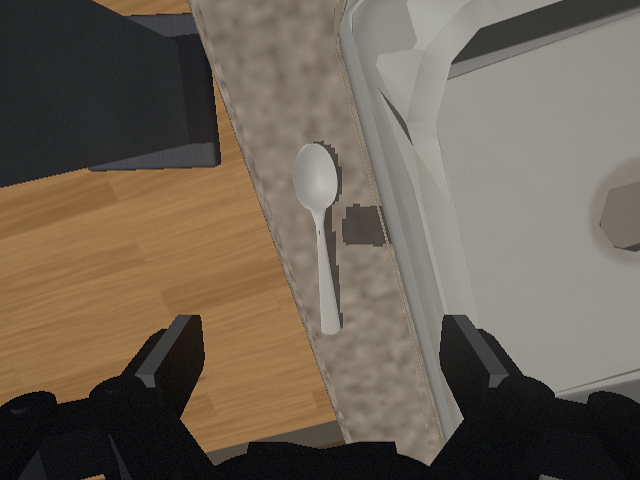

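The wrist view shows the spoon from its bowl tip at (314,143) to its handle end at (331,333). The right finger will pass over the sink rim, about 72 px right of the spoon centre. I'll descend with a force guard.

Run:
```python
from drag import *
d=np.load("w3.npz");K,P=d["K"],d["P"]
b,h=at_z(K,P,(314.5,143),5),at_z(K,P,(331.5,333),5); print(b,h,np.linalg.norm(b-h))
m=(b+h)/2; v=(b-h)/np.linalg.norm(b-h); y=np.arctan2(-v[0],v[1]); print("mid",m,"yaw",np.rad2deg(y))
o=ori(y,0); g=m.copy(); g[2]=60
arm.servo_line(g,feed=200,orientation=o)
g[2]=4; hit=arm.servo_line(g,feed=90,max_force=8)
print("hit",hit,st()[0])
if not hit:
    claw.gripper_close(); ob=status.get_obs(); print(ob["finger_gap"],ob["grip_force"],ob["eef_pos"],ob["time_s"],ob["ft_force"])
    g[2]=140; arm.servo_line(g,feed=200); ob=status.get_obs(); print(ob["finger_gap"],ob["grip_force"])
    f,K,P=cam("wrist"); cv2.imwrite("pics/w4.png",f)
    np.savez("g.npz",m=m,y=y)
```

```text
[440.51 -73.12   5.  ] [ 447.22 -200.26    5.  ] 127.31155469209006
mid [ 443.87 -136.69    5.  ] yaw 3.0214897548779986
hit False [ 444.28 -136.87    4.5 ]
17.984950461142063 58.364636009791866 [ 443.99 -136.71    4.46] 13.9083 [-0.74  0.62  6.06]
17.594410263071627 58.35620113648474
```

View pics/w4.png

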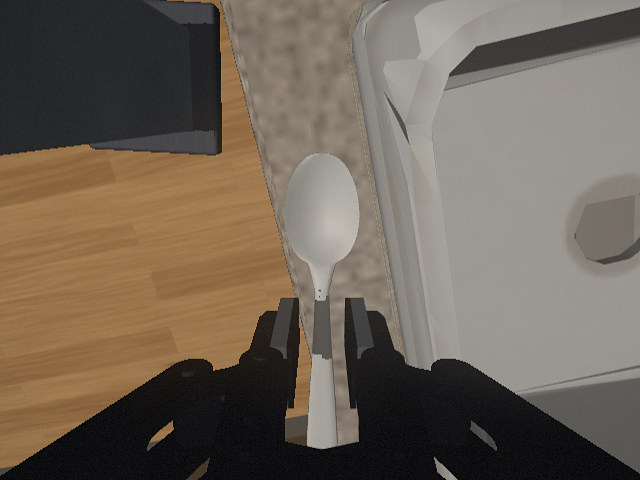

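The spoon is held square between the pads at about (322,330), with the bowl toward +y. I'll lay it in the tray.

Run:
```python
from drag import *
o=ori(yaw,D(10)); zt=R.from_quat(o).as_matrix()[:,2]
T=pt(q,s0+42,0,-38+15+1.3)
arm.move_pose(T-90*zt,o)
print(status.get_obs()["finger_gap"],st()[2])
hit=arm.servo_line(T,feed=90,max_force=7); p,f,t=st(); e=p-pt(q,0,0); print("hit",hit,"n",e@nrm,"s",e@sl,f,t)
f,K,P=cam("wrist"); cv2.imwrite("pics/w5.png",f)
```

```text
17.56841636924674 16.0333
hit False n -21.331003200286027 s 56.64021098493574 [-0.67  0.16 -0.31] 17.1833
```

View pics/w5.png

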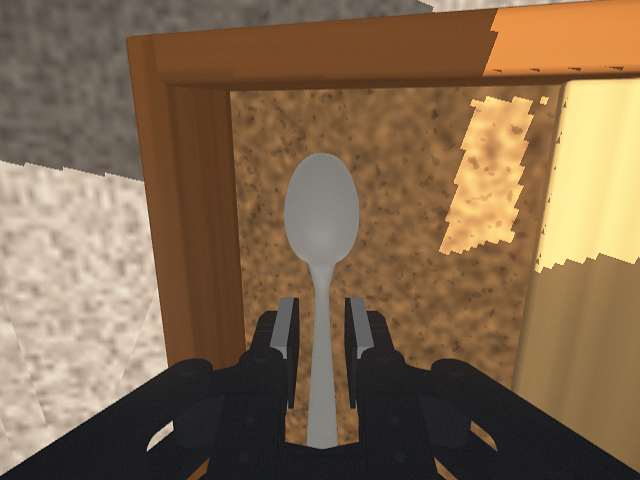

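The spoon hangs level inside the mouth, bowl at (322,210), clear of the low wall (column 240) and the lid edge (column 530). I'll release it here and check.

Run:
```python
from drag import *
o=ori(yaw,D(10)); zt=R.from_quat(o).as_matrix()[:,2]
claw.open_gripper(); ob=status.get_obs(); print(ob["finger_gap"],ob["ft_force"],ob["time_s"])
arm.servo_line(st()[0]-75*zt,feed=200)
f,K,P=cam("wrist"); cv2.imwrite("pics/w6.png",f)
print([proj(K,P,pt(q,s0+110,y,-.5)) for y in (84,-84)],[(x["centre"],x["score"]) for x in tip_of("wrist","spoon_mid")[:1]])
claw.gripper_close(); print(st()[2])
```

```text
85.59759587693442 [-1.33 -0.72 -1.11] 17.9
[array([462.34,  93.59]), array([429.14, 433.69])] [([271.7, 251.7], 0.65)]
19.2917
```

View pics/w6.png

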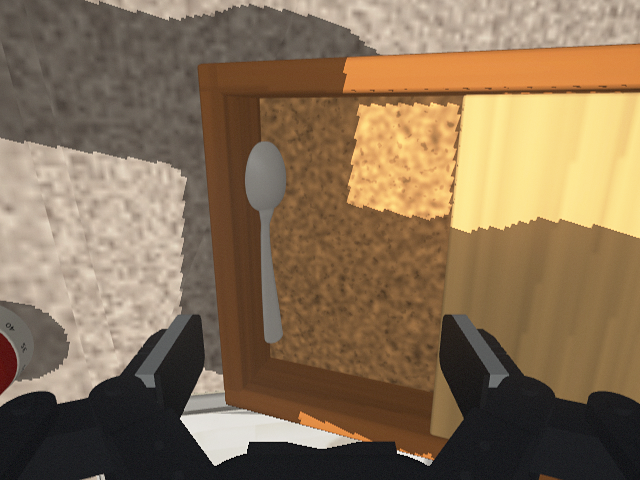

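The spoon lies flat along the low wall, bowl at (266,175) and handle end at (272,338), and no contact force showed during opening. I'll close the lid now.

Run:
```python
from drag import *
f0=press(s0+133,27,F=13)
n=(st()[0]-pt(q,0,0))@nrm-.9
n=drag(f0,s0+15,n,20,feed=60,fmax=30)
p,_,_=st(); arm.servo_line(p+45*nrm,feed=150)
arm.move_pose(pt(q,s0+40,0,110),ori(yaw,D(22)))
f,K,P=cam("wrist"); cv2.imwrite("pics/w7.png",f)
for nm,m in [("low",(s0,84,-.5)),("up +y",(s0+127,84,-.5)),("up -y",(s0+127,-84,-.5))]: print(nm,proj(K,P,pt(q,*m)))
print(st()[2])
```

```text
hit True n 0.6478088199961434 s 147.64818822370802 Fn 10.428349953619684 Fs -1.8056914670861257 t 20.4083
cmd n -0.25 s 127.9 | n 0.74 s 128.2 Fn 9.8 Fs -2.0 t 20.88 False
cmd n -0.51 s 108.1 | n 0.77 s 108.7 Fn 14.5 Fs -1.6 t 21.36 False
cmd n -0.38 s 88.3 | n 0.88 s 88.8 Fn 14.4 Fs -2.0 t 21.84 False
cmd n -0.27 s 68.5 | n 0.95 s 68.8 Fn 15.7 Fs -1.9 t 22.32 False
cmd n -0.06 s 48.8 | n 1.09 s 48.8 Fn 14.6 Fs -1.6 t 22.81 False
cmd n 0.07 s 29.0 | n 1.27 s 31.9 Fn 13.7 Fs 3.7 t 23.29 False
low [279.1  100.01]
up +y [501.88  99.07]
up -y [469.21 360.83]
24.175
```

View pics/w7.png

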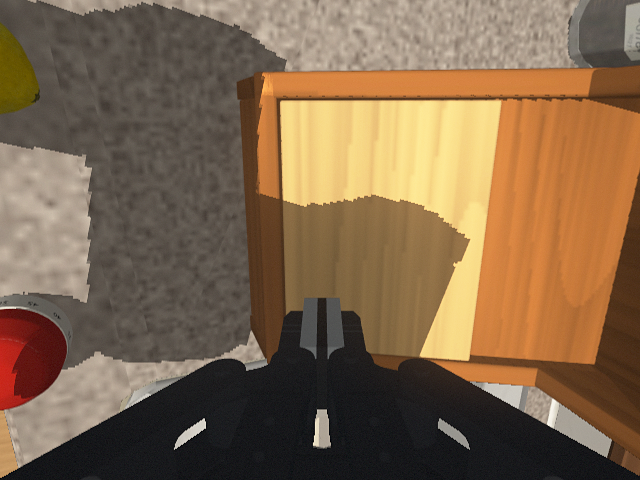

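The lid's edges sit at (280,100), (501,99) and (469,361), within about 1 px of the shut prediction, and the slope force reversed at the stop. The lid is fully shut and the arm is clear of everything, so I'll hand in.

```bash
python3 -c "
from workcell import arm
print(arm.close_job())"
```

```text
the job is handed in; nothing more can be done
None
```

The lid was slid fully open, the teaspoon was set down in the tray (released roughly 1 cm above its floor), and the lid was slid fully shut over it. I handed the job in at about 24 s with the arm clear; none of the other objects was deliberately touched, though I took no final overall picture of them.

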